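# Tuck the flap of the yerba caddy under its lip

### The arm

A 6-joint arm with a two-finger parallel gripper is mounted at the origin on the work surface. World frame = base frame: x ahead of the robot, y to its left, z up, the work surface at z = 0. Lengths are in mm, angles in rad, forces in N, time in s.
With the tool pointing down it reaches from about 400 to 925 mm from the base axis. Payload 12.5 kg.
Tool frame: the origin (TCP) lies at the very end of the fingers, on their centre line; the grasp point (between the pads) lies 19 mm behind it; z points along the fingers, y is the direction in which the jaws open and shut (so a half turn about z gives the same grasp; the last joint's range is limited). The gripper opens to 95 mm and grips with 3 to 60 N. Pads are 20 mm wide; open, the fingers measure 119 mm over their backs; the gripper's body (75 mm by 180 mm) begins 59 mm behind the grasp point.
Start: joints at [1.073, 0.491, 1.559, -0, 1.092, -0.106], TCP at [238.643, 577.664, 214.661] pointing down, gripper open.
Joint ranges: [-3.1, 3.1], [-0.84, 2.19], [0.05, 2.79], [-1.13, 4.28], [0.06, 2.93], [-2.69, 2.69]. Speed limits (rad/s): [2.22, 2.22, 2.79, 3.14, 3.14, 3.14].

### API

Orientations are given as [roll, pitch, yaw] about the fixed x, y, z axes, in that order (R = Rz(yaw) Ry(pitch) Rx(roll)).
In Python, from cell import env gives the robot as it stands.
- The arm moves only by the shell command python3 -m pendant 'ROWS'. ROWS is JSON, a list that holds one entry, the list of rows, each a list of 5 numbers: the opening, from 0 (shut) to 1 (fully open), then the shift along the tool's x, y, z in m, then the turn about the tool's z in rad. A call has exactly 8 rows; each row is the pose to reach, as a shift and turn from the pose commanded when the call began, along the tool's axes at that moment; what a row does not reach only later rows make up. A row lasts 1/10 s, in which the tool goes at most 50 mm and 8.59 degrees, less where a joint would pass 70% of its speed; a pose out of reach is approached as far as the arm can. A call with a gripper value outside its range is refused whole. The fingers move at their own pace and stop on an object; the grip force is fixed at half the most. Time passes only in rows, so rows that repeat a pose let the fingers close, or fill a call up. It gives the time, the measured TCP pose, the force and the opening at its end, in the units of the state.
- env.state(): the state, without advancing time (a new reading comes with each control period).
- env.read_camera(name): name is "side" or "top" or "wrist"; returns a dict with "image" (400x640x3 uint8, blue, green, red), "range_z" (400x640 float32, mm along the optical axis (not along the pixel's ray), 0 where there is no reading), "fx", "fy", "cx", "cy" (pixels), "rvec" (rotation vector, rad) and "tvec" (3), from world to camera coordinates, as OpenCV has them; the wrist camera has in their place "tool_from_camera" (4x4, takes a point from camera to tool coordinates, whose origin is the TCP and whose axes are the flange's). Camera axes: x right, y down, z forward; pixel columns grow to the right and rows downward; lengths in mm; the calibration is good to about 2 mm. The wrist camera is an equidistant fisheye: a pixel r from the principal point sees the ray r / f radians off the axis. A picture is of the moment at which its call begins: read the wrist's pose just before it.
- env.job_done(): hands the job in, once; it reports no verdict.
The state is a dict: "t": time; "joints": joint angles; "qvel": joint speeds; "tau": joint torques, N m; "eef_pos": TCP position; "tcp_rot": TCP orientation; "ft_force": force on the tool from outside, world axes, zero at the start; "moment": the same for the moment, N m; "opening": opening from 0.0 (shut) to 1.0 (fully open).
Only numpy, scipy, OpenCV 4.12 (cv2) and the standard library are available. Lean on these libraries where they do the work, as an engineer would, in place of code of your own. Each camera call takes 0.05 s, during which the arm holds its last target. There are 200 camera calls.

### The job

Close the yerba caddy on the lazy susan with your fingertips: fold its yellow springy flap over flat, then, keeping it pressed down, push it by its orange rib fully home so that its free edge is tucked beneath the white lip and stays there. Press gently, do not pick anything up, do not let the tray turn, and leave the other things on the tray as they are.

Things in the scene. Friction and masses are not known exactly. Their poses are not given: they have to be found in the camera images.
- caddy: Green plastic yerba caddy fixed on the tray: 130 long (x) x 110 wide (y) mm, its rim 75 mm above its underside. Origin: centre of the underside, on the tray's top (40 mm above the counter, 30 mm from the tray's axis, tray radius 210). Its x axis points level from the flap's hinge towards the lip; z is up. The caddy does not come off the tray.
- hinge_mid (a point): Middle of the flap's hinge axis, fixed on the caddy, 55 mm behind its centre (-x) and 77 mm above its underside; the axis runs along the caddy's y. Two green ears 8 mm thick and 14 mm long stand at its ends (y = +-50 mm), up to 8 mm above the axis.
- lip_edge (a point): Middle of the lower edge of the white retaining lip, on the side towards the hinge; fixed on the caddy, 91 mm ahead (+x) of the hinge axis and 5 mm above it. The lip is 4 mm thick, 29 mm deep (x) and 110 mm wide, its top 9 mm above the hinge axis; below it is a slot open towards the hinge, 3 mm higher than the top face of the flat flap.
- flap_turn (a joint): Angle of the flap about its hinge, rad: 0 = folded flat on the caddy's rim, 1.57 = upright, more = leaning back away from the lip, 1.85 = its open stop, where it stands at the start. A spring drives it back to that stop (about 0.055 N m when flat, 0.01 N m at the stop), so it springs open unless held or tucked. At angle q a point at distance s along the flap lies s*cos(q) ahead of the hinge and s*sin(q) above it.
- flap_slide (a joint): How far the flap is shifted along its own length, away from the hinge (slotted hinge), m: 0 = drawn in, 0.020 = stop, fully out. Stays where it is left; about 2 N moves it. Drawn in, the free edge lies 85 mm from the hinge axis, 6 mm short of the lip, and clears it when folding; with the flap flat the edge then slides beneath the lip, up to 14 mm deep. The flap and the lip really collide: shifted out by more than 6 mm it cannot be folded flat.
- rib (a point): Middle of the top of the orange rib on the flap's outer face (the face that is up when the flap is flat, and looks away from the lip when it is open). Moves with the flap: 64 mm + flap_slide along the flap from the hinge axis, 8 mm off the flap's mid-plane. The rib is 6 mm thick along the flap, 66 mm wide, 6 mm high. The yellow flap is 85 mm long, 86 mm wide, 4 mm thick, its mid-plane through the hinge axis; between hinge and rib it is bare.
- tray (a joint): Turn of the lazy susan's wooden tray on its bearing, rad; 0 at the start. About 0.8 N m turns it (8 N at 100 mm from its axis).
- gourd: Dark gourd in a black plastic holder with a bombilla in it, loose on the tray, 76 mm wide, gourd 95 mm and bombilla 145 mm high; origin at the centre of its underside. Not to be disturbed.
- flask: Stainless flask with black cap, loose on the tray, diameter 66, height 180 mm; origin at the centre of its underside. Not to be disturbed.
- jar: Small amber glass jar, loose on the tray, diameter 54, height 75 mm; origin at the centre of its underside. Not to be disturbed.
- stick: Wooden stirring stick lying on the tray behind the hinge side of the caddy, 150 x 8 x 5 mm, long along its y; origin at the centre of its underside. Not to be disturbed.

How it is judged:
By the outcome, as a careful person would: the job done as asked, in the order asked, and still so for the second after the job is handed in, with the robot touching nothing.
It also fails if it takes over 38 s, if anything falls off the work surface, if the arm or the gripper's body presses on something with over 40 N, if the wrist force passes 120 N, or if a joint passes its speed limit or range.

## Working session

There is one attempt and no reset: what is moved stays moved. The work goes in short steps, Python scripts to look and compute and a shell command to move; the robot and the scene stay as the last step left them, time stands still between calls to the robot, and variables do not carry over. Pictures are saved under pics/ and viewed, about 8 in all and at most 12, crops included, and the job is handed in when it is done.

```bash
ls; mkdir -p pics; cat > h.py <<'E'
import numpy as np, cv2
from cell import env
def cam(n):
    d=env.read_camera(n); return d
def pts(d):
    "world xyz per pixel from depth"
    R,_=cv2.Rodrigues(np.array(d["rvec"],float)); t=np.array(d["tvec"],float).reshape(3)
    v,u=np.mgrid[:400,:640]; z=d["range_z"].astype(float)
    c=np.stack([(u-d["cx"])/d["fx"]*z,(v-d["cy"])/d["fy"]*z,z],-1)
    return (c-t)@R
def proj(d,P):
    K=np.array([[d["fx"],0,d["cx"]],[0,d["fy"],d["cy"]],[0,0,1.]])
    return cv2.projectPoints(np.array(P,float).reshape(-1,1,3),np.array(d["rvec"],float),np.array(d["tvec"],float),K,None)[0].reshape(-1,2)
E
python3 - <<'E'
from h import *
s=env.state(); print(s)
ims=[]
for n in("top","side"):
    d=cam(n); np.save(n+".npy",d,allow_pickle=True); ims.append(d["image"])
    P=pts(d); hsv=cv2.cvtColor(d["image"],cv2.COLOR_BGR2HSV); ok=d["range_z"]>0
    for nm,lo,hi in(("yellow",(23,110,90),(34,255,255)),("orange",(5,150,120),(17,255,255)),("green",(40,70,30),(90,255,255)),("white",(0,0,215),(180,30,255))):
        m=(cv2.inRange(hsv,lo,hi)>0)
        k,l,st,c=cv2.connectedComponentsWithStats(m.astype(np.uint8))
        for i in range(1,k):
            if st[i,4]>60:
                q=P[(l==i)&ok]
                if len(q): print(n,nm,st[i].tolist(),np.median(q,0).round(1),np.percentile(q,3,axis=0).round(),np.percentile(q,97,axis=0).round())
cv2.imwrite("pics/a.png",cv2.resize(np.vstack(ims),(480,600))); 
cv2.imwrite("pics/top.png",ims[0]);cv2.imwrite("pics/side.png",ims[1])
E
```

```text
pics
{'t': 0.0, 'joints': array([ 1.07342555e+00,  4.91562093e-01,  1.55945854e+00, -5.39495166e-06,
        1.09172529e+00, -1.05616541e-01]), 'qvel': array([ 0.00136249,  0.00075525, -0.00089878,  0.00247629, -0.00044493,
        0.00032297]), 'tau': array([-1.11886304e-03, -6.12631202e+01, -2.58179140e+01,  6.92363572e-02,
        4.82474989e-02, -4.02597516e-05]), 'eef_pos': array([238.49864191, 577.42886936, 214.0570548 ]), 'tcp_rot': array([-3.14044531e+00, -1.16819085e-04,  2.74984084e+00]), 'ft_force': array([-0.44982083,  0.45389602,  0.14790056]), 'moment': array([-0.01520613,  0.00171597,  0.04327284]), 'opening': 0.9995877164244478}
top orange [0, 0, 640, 71, 39733] [1376.3   93.6 -751. ] [ 1258. -1145.  -759.] [1501. 1232. -743.]
top orange [263, 129, 76, 35, 1212] [761.   84.8  39.2] [736.  27.  36.] [801. 147.  42.]
top orange [346, 130, 19, 8, 63] [791.8 -36.8  39. ] [785. -52.  36.] [799. -20.  42.]
top orange [306, 165, 117, 40, 1840] [672.5 -87.9  38.9] [ 648. -159.   36.] [717.  34.  42.]
top orange [238, 191, 65, 24, 290] [645.6 151.6  39.1] [626.  82.  36.] [669
[... 680 characters left out ...]
6, 56, 239] [500.9   8.3 169.2] [489. -15. 129.] [515.  47. 202.]
side green [161, 14, 58, 54, 568] [501.5 993.  205.8] [425. 929. 130.] [ 576. 1089.  270.]
side green [357, 184, 24, 11, 188] [744.3  -3.7 136.7] [726. -22. 135.] [766.  17. 138.]
side green [246, 190, 48, 13, 419] [569.6  70.9 106.3] [529.  63.  96.] [611.  78. 117.]
side green [242, 210, 73, 47, 2569] [561.2 -33.9  80.4] [503. -43.  42.] [623. -24. 116.]
side white [167, 63, 19, 11, 148] [ 454.4 1020.3  116.1] [423. 958. 114.] [ 478. 1078.  118.]
side white [199, 62, 18, 9, 112] [ 552.6 1015.7  116.2] [529. 970. 114.] [ 580. 1073.  118.]
side white [295, 187, 17, 25, 207] [616.7   2.  126.6] [606. -35. 125.] [627.  54. 128.]
```

View pics/top.png

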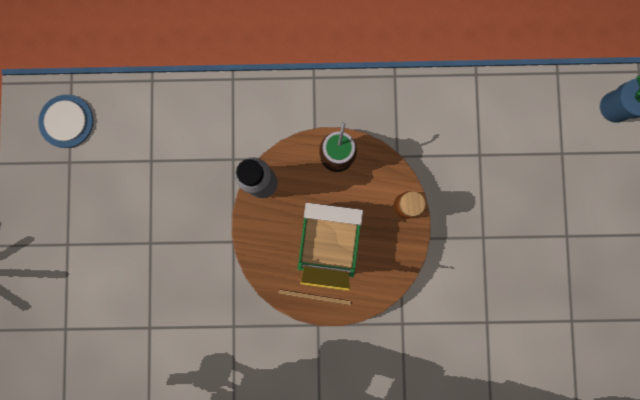

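View pics/side.png

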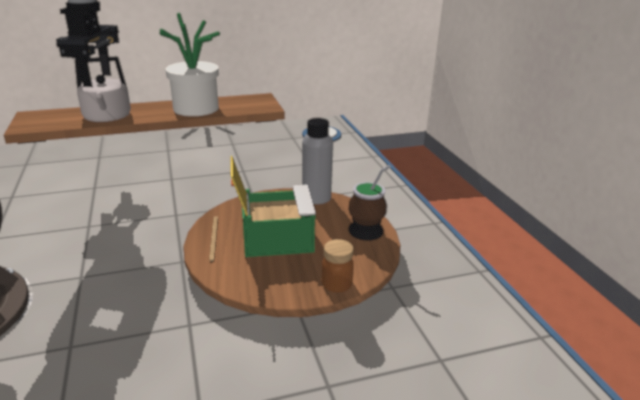

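The top view shows the white lip at about (333,214), the hinge at (328,270) and the open flap behind it at (326,278). The stick is at (315,297), the flask at (250,172), the gourd at (338,150) and the jar at (412,205). The side view agrees. Next I measure the caddy pose from the lip, the rim and the tray.

```bash
cat > m.py <<'E'
from h import *
def onplane(d,uv,z):
    R,_=cv2.Rodrigues(np.array(d["rvec"],float)); t=np.array(d["tvec"],float).reshape(3)
    uv=np.array(uv,float).reshape(-1,2); r=np.c_[(uv[:,0]-d["cx"])/d["fx"],(uv[:,1]-d["cy"])/d["fy"],np.ones(len(uv))]@R
    C=-t@R; return C+r*((z-C[2])/r[:,2])[:,None]
E
python3 - <<'E'
from m import *
for n in("top","side"):
    d=np.load(n+".npy",allow_pickle=True).item(); im=d["image"]; hsv=cv2.cvtColor(im,cv2.COLOR_BGR2HSV);P=pts(d)
    ok=(d["range_z"]>0)
    m=(hsv[...,1]<50)&(hsv[...,2]>170)&ok&(abs(P[...,2]-126)<6)&(abs(P[...,0]-610)<60)&(abs(P[...,1]-15)<100)
    m8=m.astype(np.uint8); print(n,"lip px",m.sum())
    ys,xs=np.nonzero(m); c=cv2.boxPoints(cv2.minAreaRect(np.c_[xs,ys].astype(np.float32)))
    W=onplane(d,np.c_[xs,ys],126)[:,:2]
    r=cv2.minAreaRect(W.astype(np.float32)); print("rect",r, "mean",W.mean(0))
    w=W-W.mean(0); e,v=np.linalg.eigh(w.T@w); print("long axis angle",np.degrees(np.arctan2(v[1,1],v[0,1])), np.sqrt(12*e/len(W)))
    g=cv2.inRange(hsv,(40,60,25),(90,255,255))>0
    g&=ok&(abs(P[...,2]-117)<12)&(abs(P[...,0]-570)<90)&(abs(P[...,1]-15)<90)
    ys,xs=np.nonzero(g); W=onplane(d,np.c_[xs,ys],115)[:,:2]; print("green rect",cv2.minAreaRect(W.astype(np.float32)))
    # yellow
    y=(hsv[...,0]>18)&(hsv[...,0]<36)&(hsv[...,1]>130)&ok&(P[...,2]>122)&(P[...,0]>440)&(P[...,0]<560)&(abs(P[...,1]-15)<90)
    if y.sum()>10:
        q=P[y]; print("yellow",len(q),q.mean(0).round(1),np.percentile(q,[2,98],axis=0).round(1).tolist())
    # wood tray
    for nm,b in(("stick",(P[...,2]>41)&(P[...,2]<50)&(P[...,0]<500)&(P[...,0]>420)&(hsv[...,2]>140)),):
        q=P[b&ok]; print(nm,len(q),q.mean(0) if len(q) else 0)
    if n=="top":
        t=ok&(abs(P[...,2]-39)<6)&(hsv[...,0]<20)&(hsv[...,1]>100); ys,xs=np.nonzero(t)
        hull=cv2.convexHull(onplane(d,np.c_[xs,ys],40)[:,:2].astype(np.float32)); print("tray",cv2.minEnclosingCircle(hull))
        cv2.imwrite("pics/z.png",cv2.resize(im[195:310,260:400],None,fx=5,fy=5,interpolation=cv2.INTER_NEAREST))
E
```

```text
top lip px 811
rect ((620.4999389648438, 16.000308990478516), (106.95392608642578, 27.77294158935547), 81.6313247680664) mean [620.56825867  15.9358828 ]
long axis angle 81.5825642416602 [ 27.71783264 106.64277176]
green rect ((556.3975219726562, 25.513805389404297), (108.9696044921875, 98.83135986328125), 81.63064575195312)
yellow 843 [503.2  33.  169. ] [[488.8, -7.0, 127.5], [518.2, 73.1, 201.3]]
stick 215 [452.06266783  54.37968882  44.36771617]
tray ((600.179443359375, 18.71741485595703), 208.17982482910156)
side lip px 441
rect ((620.6766357421875, 12.029003143310547), (110.43803405761719, 28.55093765258789), 81.40001678466797) mean [620.17656623   9.43981911]
long axis angle 81.65939372126165 [ 28.40142809 110.96593482]
green rect ((570.38818359375, 16.219562530517578), (136.20089721679688, 128.96629333496094), 81.28308868408203)
yellow 242 [499.9   7.2 170.8] [[488.4, -14.9, 136.9], [511.6, 43.1, 202.3]]
stick 1307 [463.39349394  70.95282819  42.40202752]
```

View pics/z.png

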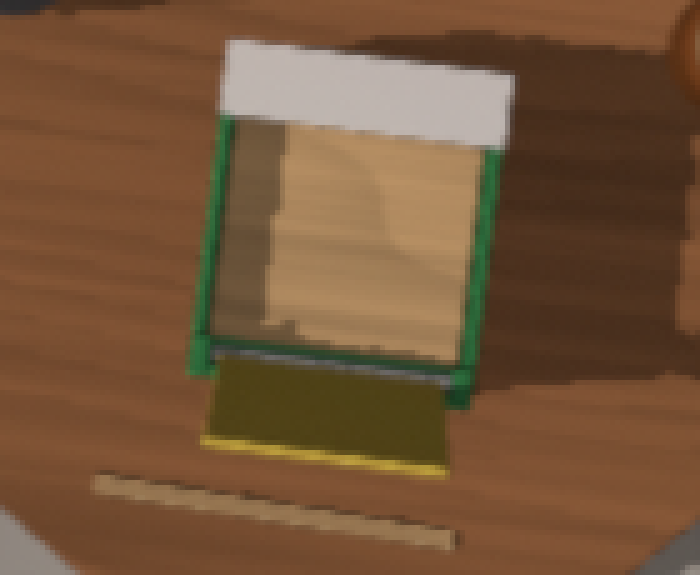

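```bash
python3 -m pendant '[[[0,-0.025,-0.025,0,-0.03],[0,-0.057,-0.057,0,-0.06],[0,-0.089,-0.089,0,-0.09],[0,-0.121,-0.121,0,-0.12],[0,-0.153,-0.153,0,-0.15],[0,-0.185,-0.185,0,-0.18],[0,-0.217,-0.217,0,-0.21],[0,-0.249,-0.249,0,-0.245]]]'
cat > q.py <<'E'
from m import *
ex=np.array([.9893,-.1461]);ey=np.array([.1461,.9893]);H=np.array([516.1,29.9])
def rel():
    s=env.state();p=s["eef_pos"];d=p[:2]-H
    return s,np.array([d@ex,d@ey,p[2]-117])
if __name__=="__main__":
    s,r=rel();yaw=s["tcp_rot"][2]
    print("t",s["t"],"hinge-frame TCP",r.round(1),"yaw",yaw.round(4),"rpy",s["tcp_rot"].round(3),"F",s["ft_force"].round(2),"open",s["opening"])
E
python3 q.py
```

```text
t: 0.9
eef_pos: [373.9, 250.7, 214.6]
tcp_rot: [3.142, -0.0, 2.996]
ft_force: [0.3, 0.3, 0.5]
opening: 0.381
t 0.9 hinge-frame TCP [-172.9  197.7   97.6] yaw 2.9964 rpy [ 3.142 -0.     2.996] F [0.3  0.28 0.5 ] open 0.3810874999162698
```

```bash
python3 -m pendant '[[[0,-0.02,-0.035,0,0],[0,-0.045,-0.075,0,0],[0,-0.07,-0.115,0,0],[0,-0.095,-0.155,0,0],[0,-0.115,-0.185,0,0],[0,-0.116,-0.198,0.01,0],[0,-0.116,-0.198,0.035,0],[0,-0.116,-0.198,0.050,0]]]' >/dev/null
python3 q.py
python3 - <<'E'
from m import *
d=cam("side"); cv2.imwrite("pics/s2.png",cv2.resize(d["image"][80:280,150:430],None,fx=2.8,fy=2.8))
E
```

```text
t 1.7 hinge-frame TCP [-58.5   1.1  46. ] yaw 2.9937 rpy [ 3.142e+00 -2.000e-03  2.994e+00] F [-0.24  0.46 -0.82] open 0.004167986045424609
```

View pics/s2.png

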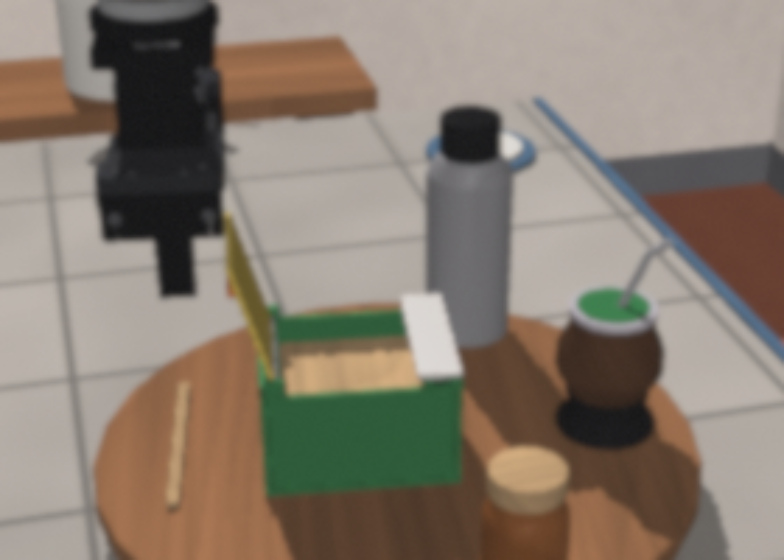

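The closed finger is at about (178,265) in the crop, behind the open flap at (250,290) and clear of the stick. Next I push forward to fold the flap.

```bash
python3 -m pendant '[[[0,-0.01,0.001,0,0],[0,-0.019,0.001,0,0],[0,-0.027,0.001,0,0],[0,-0.035,0.001,0,0],[0,-0.043,0.001,0,0],[0,-0.051,0.001,0,0],[0,-0.058,0.001,0,0],[0,-0.064,0.001,0,0]]]' >/dev/null
python3 q.py
python3 -m pendant '[[[0,-0.004,0,0.002,0],[0,-0.008,0,0.004,0],[0,-0.011,0,0.006,0],[0,-0.014,0,0.008,0],[0,-0.017,0,0.011,0],[0,-0.020,0,0.014,0],[0,-0.022,0,0.016,0],[0,-0.024,0,0.018,0]]]' >/dev/null
python3 q.py
python3 - <<'E'
from m import *
d=cam("side"); cv2.imwrite("pics/s3.png",cv2.resize(d["image"][80:280,150:430],None,fx=2.8,fy=2.8))
E
```

```text
t 2.55 hinge-frame TCP [ 7.1  2.3 47.5] yaw 2.9948 rpy [ 3.142 -0.     2.995] F [-0.3   0.64  0.07] open 0.004354388290158887
t 3.35 hinge-frame TCP [30.6  2.3 29.3] yaw 2.9948 rpy [ 3.142 -0.     2.995] F [ 0.49 -0.58  0.85] open 0.004691500757880982
```

View pics/s3.png

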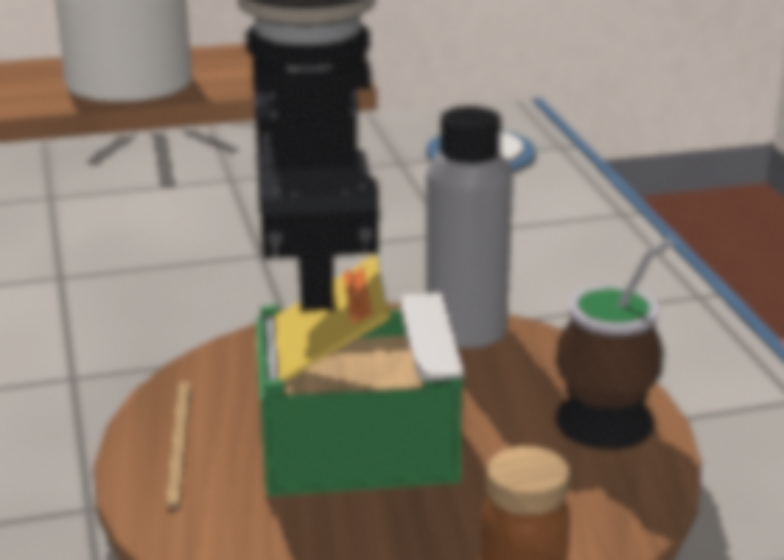

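The flap is partly folded, with its rib at about (355,290) ahead of the finger, and the tip is on the bare area. I continue down the arc.

```bash
python3 -m pendant '[[[0,-0.002,0,0.003,0],[0,-0.004,0,0.007,0],[0,-0.005,0,0.010,0],[0,-0.006,0,0.013,0],[0,-0.007,0,0.016,0],[0,-0.007,0,0.019,0],[0,-0.008,0,0.022,0],[0,-0.008,0,0.024,0]]]' >/dev/null
python3 q.py
python3 -m pendant '[[[0,0,0,0.0005,0],[0,0,0,0.001,0],[0,0,0,0.001,0],[0,0,0,0.0015,0],[0,0,0,0.002,0],[0,0,0,0.002,0],[0,0,0,0.002,0],[0,0,0,0.002,0]]]' >/dev/null
python3 q.py
python3 - <<'E'
from m import *
d=cam("side"); cv2.imwrite("pics/s4.png",cv2.resize(d["image"][80:280,150:430],None,fx=2.8,fy=2.8))
E
```

```text
t 4.2 hinge-frame TCP [38.6  2.3  5.3] yaw 2.9948 rpy [ 3.142 -0.     2.995] F [-0.4  -0.21 -0.34] open 0.004212742824602197
t 5.0 hinge-frame TCP [38.6  2.3  3.6] yaw 2.9948 rpy [3.141 0.    2.995] F [-0.19  0.32  0.46] open 0.004583243910411288
```

View pics/s4.png

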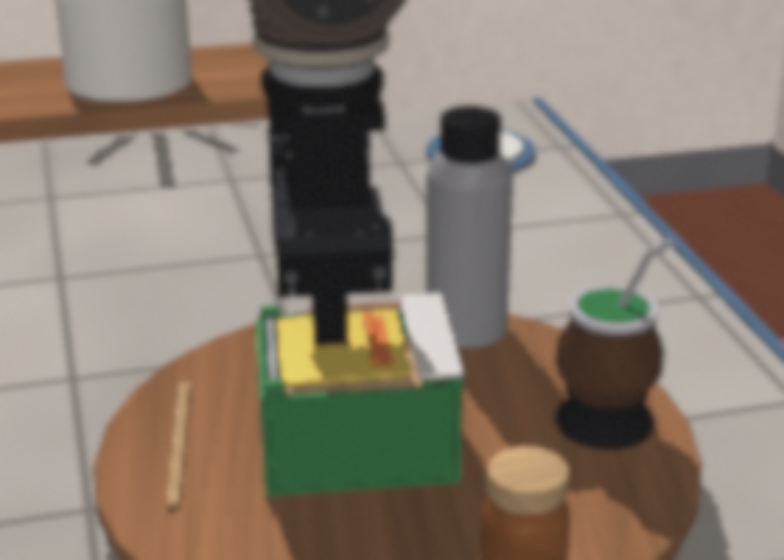

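The flap is nearly flat with its edge short of the lip (gap at about (410,340)) and no force yet. I ease down until contact.

```bash
python3 -m pendant '[[[0,0,0,0.0003,0],[0,0,0,0.0006,0],[0,0,0,0.0009,0],[0,0,0,0.0012,0],[0,0,0,0.0012,0],[0,0,0,0.0012,0],[0,0,0,0.0012,0],[0,0,0,0.0012,0]]]' >/dev/null
python3 q.py
python3 -m pendant '[[[0,0,0,0.0003,0],[0,0,0,0.0006,0],[0,0,0,0.0008,0],[0,0,0,0.0008,0],[0,0,0,0.0008,0],[0,0,0,0.0008,0],[0,0,0,0.0008,0],[0,0,0,0.0008,0]]]' >/dev/null
python3 q.py
```

```text
t 5.85 hinge-frame TCP [38.6  2.3  2.4] yaw 2.9948 rpy [3.142 0.    2.995] F [-0.24 -0.79  0.24] open 0.0058480048195291914
t 6.65 hinge-frame TCP [38.6  2.3  1.7] yaw 2.9948 rpy [3.142 0.    2.995] F [-0.39  0.09  5.3 ] open 0.009769537852725415
```

The flap is pressed flat at about 5 N. I slide forward, slightly lighter, to meet the rib and push it.

```bash
python3 -m pendant '[[[0,-0.002,0,-0.0001,0],[0,-0.004,0,-0.0001,0],[0,-0.006,0,-0.0001,0],[0,-0.008,0,-0.0001,0],[0,-0.010,0,-0.0001,0],[0,-0.012,0,-0.0001,0],[0,-0.014,0,-0.0001,0],[0,-0.016,0,-0.0001,0]]]' >/dev/null
python3 q.py
python3 -m pendant '[[[0,-0.0015,0,0,0],[0,-0.003,0,0,0],[0,-0.0045,0,0,0],[0,-0.006,0,0,0],[0,-0.0075,0,0,0],[0,-0.009,0,0,0],[0,-0.010,0,0,0],[0,-0.010,0,0,0]]]' >/dev/null
python3 q.py
python3 - <<'E'
from m import *
d=cam("side"); cv2.imwrite("pics/s5.png",cv2.resize(d["image"][80:280,150:430],None,fx=2.8,fy=2.8))
E
```

```text
t 7.45 hinge-frame TCP [54.7  2.3  1.6] yaw 2.9948 rpy [ 3.141 -0.     2.995] F [-2.01  0.85  3.5 ] open 0.006130699129327709
t 8.25 hinge-frame TCP [64.8  2.3  1.7] yaw 2.9948 rpy [3.141 0.    2.995] F [-0.57 -0.13  2.16] open 0.005062354078923605
```

View pics/s5.png

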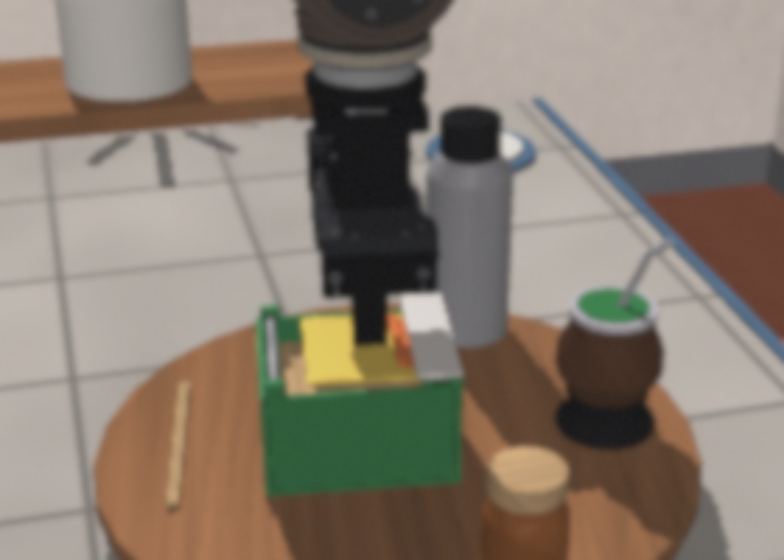

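The edge is now under the lip at about (410,350), with the rib approaching it. The rest I push slowly until I feel the stop.

```bash
python3 -m pendant '[[[0,-0.001,0,0.0001,0],[0,-0.002,0,0.0001,0],[0,-0.003,0,0.0001,0],[0,-0.004,0,0.0001,0],[0,-0.0045,0,0.0001,0],[0,-0.005,0,0.0001,0],[0,-0.005,0,0.0001,0],[0,-0.005,0,0.0001,0]]]' >/dev/null
python3 q.py
python3 -m pendant '[[[0,-0.0002,0,0,0],[0,-0.0004,0,0,0],[0,-0.0006,0,0,0],[0,-0.0008,0,0,0],[0,-0.001,0,0,0],[0,-0.001,0,0,0],[0,-0.001,0,0,0],[0,-0.001,0,0,0]]]' >/dev/null
python3 q.py
```

```text
t 9.1 hinge-frame TCP [69.   2.3  1.4] yaw 2.9948 rpy [ 3.142e+00 -1.000e-03  2.995e+00] F [-5.97  1.06  1.44] open 0.004009649727144179
t 9.9 hinge-frame TCP [69.1  2.3  1.2] yaw 2.9949 rpy [-3.141 -0.004  2.995] F [-8.38  0.97  2.4 ] open 0.0022570616729574544
```

The finger stopped against the end stop: TCP fixed at 69.1 and Fx about -8 N. I take off the push, then lift straight up.

```bash
python3 -m pendant '[[[0,0.0006,0,0,0],[0,0.0012,0,0,0],[0,0.0012,0,-0.001,0],[0,0.0012,0,-0.003,0],[0,0.0014,0,-0.006,0],[0,0.002,0,-0.012,0],[0,0.003,0,-0.025,0],[0,0.003,0,-0.04,0]]]' >/dev/null
python3 q.py
python3 -m pendant '[[[0,0.02,0,-0.04,0],[0,0.06,0,-0.07,0],[0,0.10,0,-0.09,0],[0,0.14,0,-0.10,0],[0,0.17,0,-0.10,0],[0,0.17,0,-0.10,0],[0,0.17,0,-0.10,0],[0,0.17,0,-0.10,0]]]' >/dev/null
python3 q.py
python3 - <<'E'
from m import *
d=cam("side"); np.save("side2.npy",d,allow_pickle=True);a=d["image"][150:270,200:350]
e=cam("top"); np.save("top2.npy",e,allow_pickle=True); b=e["image"][195:315,260:410]
cv2.imwrite("pics/s6.png",cv2.resize(np.hstack([a,b]),(800,320),interpolation=cv2.INTER_CUBIC))
P=pts(e);hsv=cv2.cvtColor(e["image"],cv2.COLOR_BGR2HSV);H=np.array([516.1,29.9]);ex=np.array([.9893,-.1461]);ey=np.array([.1461,.9893])
for n,d in(("top",e),("side",np.load("side2.npy",allow_pickle=True).item())):
    P=pts(d);hsv=cv2.cvtColor(d["image"],cv2.COLOR_BGR2HSV)
    box=(abs(P[...,0]-570)<80)&(abs(P[...,1]-20)<60)&(P[...,2]>110)&(P[...,2]<135)
    m=box&(hsv[...,0]>19)&(hsv[...,0]<36)&(hsv[...,1]>140); ys,xs=np.nonzero(m)
    r=(onplane(d,np.c_[xs,ys],119)[:,:2]-H); print(n,"yellow x range",np.percentile(r@ex,[1,99]),"z",np.median(P[m][:,2]))
    o=box&(hsv[...,0]<16)&(hsv[...,1]>150)&(P[...,2]>119); ys,xs=np.nonzero(o)
    if len(xs): r=(onplane(d,np.c_[xs,ys],125)[:,:2]-H); print("orange",len(xs),np.percentile(r@ex,[1,99]))
for n in("top","side"):
    a,b=[np.load(f"{n}{k}.npy",allow_pickle=True).item() for k in("","2")]
    df=np.abs(a["image"].astype(int)-b["image"]).sum(-1)>90
    k,l,st,c=cv2.connectedComponentsWithStats(df.astype(np.uint8)); print(n,[s.tolist() for s in st[1:] if s[4]>25])
    for i in(a,b):
        P=pts(i);h=cv2.cvtColor(i["image"],cv2.COLOR_BGR2HSV)
        m=(h[...,1]<50)&(h[...,2]>120)&(abs(P[...,2]-126)<6)&(abs(P[...,0]-610)<60)&(abs(P[...,1]-15)<100)
        ys,xs=np.nonzero(m);w=onplane(i,np.c_[xs,ys],126)[:,:2]; print(" lip",w.mean(0),cv2.minAreaRect(w.astype(np.float32)))
E
```

```text
t 10.7 hinge-frame TCP [68.2  2.3 43. ] yaw 2.9948 rpy [3.141e+00 2.000e-03 2.995e+00] F [-0.87  0.01  1.19] open 0.00636302525865072
t 11.5 hinge-frame TCP [-101.1    2.4  142.2] yaw 2.9946 rpy [3.141e+00 2.000e-03 2.995e+00] F [ 0.06  0.1  -0.01] open 0.0023678955083349467
top yellow x range [22.71901319 86.94410537] z 119.66454899821137
orange 149 [81.16096802 89.53590348]
side yellow x range [24.83402238 85.80882686] z 121.10391140486028
orange 65 [81.78982727 88.25931664]
top [[305, 219, 47, 36, 728], [351, 225, 6, 31, 71], [325, 232, 12, 10, 62], [459, 262, 181, 113, 9227], [305, 265, 47, 9, 85], [437, 264, 17, 5, 36], [399, 267, 19, 5, 52], [304, 269, 44, 8, 84], [302, 275, 47, 12, 183], [300, 283, 49, 7, 75], [246, 320, 140, 80, 8953], [384, 349, 197, 51, 4491], [167, 352, 79, 48, 2019], [594, 396, 46, 4, 123]]
 lip [620.66050135  15.97214701] ((620.7621459960938, 16.18750762939453), (108.78947448730469, 28.857635498046875), 81.58369445800781)
 lip [620.85157861  15.95768789] ((620.8453369140625, 16.176509857177734), (108.79452514648438, 28.612852096557617), 81.62879943847656)
side [[56, 0, 64, 60, 2708], [140, 0, 63, 138, 5556], [79, 61, 14, 27, 291], [100, 60, 12, 17, 161], [0, 129, 4, 38, 109], [231, 159, 14, 47, 304], [257, 190, 43, 30, 824], [24, 192, 143, 208, 14583], [244, 194, 5, 20, 56], [0, 201, 3, 30, 68], [0, 289, 14, 32, 270], [259, 288, 6, 19, 92], [0, 329, 15, 58, 748], [270, 345, 6, 17, 51], [223, 375, 55, 25, 1084]]
 lip [620.19803214   7.52863449] ((620.6094970703125, 10.207107543945312), (114.19288635253906, 29.17833137512207), 81.68051147460938)
 lip [620.28493927   7.32125172] ((620.6730346679688, 10.19781494140625), (114.19287872314453, 29.049924850463867), 81.68047332763672)
```

View pics/s6.png

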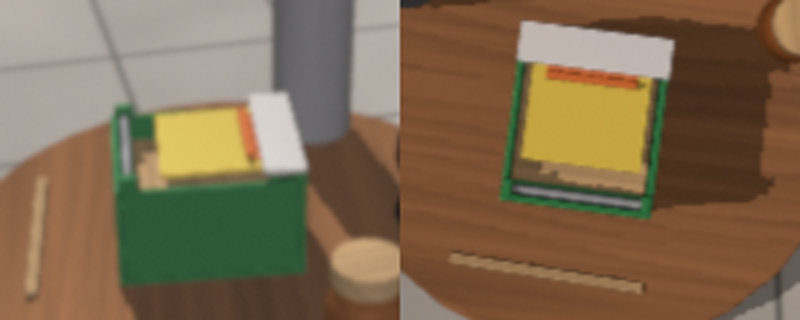

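The flap stays tucked after release. The rib spans 81–88 mm from the hinge (81–87 expected at full slide), and the lip pose is unchanged, so the tray hasn't turned. The other objects show no change. Handing in.

```bash
python3 -c "
from cell import env
print(env.job_done())"
```

```text
the job is handed in; nothing more can be done
None
```

The caddy is closed. I folded the flap down from behind with closed fingertips and pressed it flat at about 5 N. Then, still pressing at roughly 1.5–3.5 N, I pushed it by the orange rib until it stopped. I lifted straight off and handed the job in at about 11.6 s of the 38 s allowed.

**Fully home:** the finger stopped with about 8 N of push. After release, the rib lies 81–88 mm from the hinge in both camera views, against 81–87 mm expected at full slide. The fingertip stopped about 2 mm short of where I calculated, which is within the camera calibration error.

**Staying tucked:** with the arm clear, both views showed the flap flat and its free edge under the lip about 0.8 s after the fingers lifted off. I took no later picture.

**Tray and other things:** the white lip's position and angle are the same as before to within 0.2 mm and 0.05°, so the tray did not turn. Comparing pictures from before and after showed no change at the gourd, flask, jar or stick.

No check failed. The two cameras disagreed by about 4–9 mm on the lip's sideways position, so I used mainly the sharper top view. The push still ran close to the tray's axis.

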